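# Bolt the film clamp and hold its spring jaw open at the arrow

### The job

Get the film clamp ready for a colleague who is about to lay in a film: first push its barrel bolt fully home into the keeper on the far jaw, and only then draw the black spring-loaded pull grip out until its pointer stands level with the arrow-shaped rider on the scale (not the round one). The spring pulls the jaw shut if you let go, so finish while still holding the grip steady at that mark, with the bolt still home; leave the loose things standing around the clamp where they are.

Things in the scene. Friction and masses are not known exactly. Their poses are not given: they have to be found in the camera images.
- film_clamp: Film clamp: fixed grey base plate 325 x 165 mm (x -110..214, y -107..57 mm), top 20 mm above the worktop. Origin on the worktop; +x points from pull grip to far jaw, z up. Pull rod along y -27.5. Steel far jaw x 180..200, top z 70; grey spring housing x 56..80, y -47..-8, top z 62; white scale bar on the -y side, centre y -85.5, top z 32; barrel bolt on the +y side, y 27.5.
- bolt (a joint): Travel of the barrel bolt, m: 0 = withdrawn, 0.050 = fully home in the keeper (end stop); grows as the bolt slides along the clamp's +x. Starts at 0 to 0.020. About 1.5 N of friction; stays where left. Guide straps at clamp x 0 and 110 mm, keeper at x 190 mm, each 14 mm long, top z 45.5 mm.
- bolt_knob (a point): Point on the axis of the bolt's upright steel knob, a round post 13 mm in diameter standing on the bolt rod; this point is 75 mm above the worktop and 12 mm below the knob's top; below it the post is free down to z 41 mm, where the 11 mm bolt rod runs along x. At joint 0 it lies at x 35, y 27.5 mm of the clamp. Axes as the clamp's.
- pull_grip: Black upright grip of the spring slide: paddle 14 mm thick along the clamp's x, 36 mm wide along y, z 33..105 mm. Origin at the 12 mm rod's height, z 46 mm, at clamp x -15, y -27.5 when shut; axes as the clamp's. Pulls out towards the clamp's -x, stop at 70 mm; the spring pulls back with 4 N when shut, 10 N at 60 mm, and shuts it when let go. The rod runs from it to the housing on its +x side.
- pull_top (a point): Point to grip in the middle of the pull grip's thickness and width, 80 mm above the worktop, 25 mm below the grip's top edge. Beware of the moisture analyser, a fixed cream instrument at the robot's left (hood x 0.085 to 0.32 m, y 0.19 m and more, up to z 0.185 m): a bulky shoulder that swings left can strike it; leaning the tool towards the clamp's -y side keeps the shoulder further right.
- pointer (a point): Tip of the thin dark pointer (3 mm wide) that sticks out of the grip's foot to the clamp's -y side, at z 37 mm; it moves with the grip. It has the same clamp x as the grip's middle.
- arrow_rider: The wanted mark: a black arrow-shaped rider, 14 mm wide along the scale, 8 mm higher than the scale bar with a pointed end towards the grip's pointer; fixed on the scale bar for the run. Origin on the bar's top. Axes as the clamp's. It lies where the grip must be pulled out 20 to 60 mm.
- arrow_tip (a point): Point of the arrow rider: the mark. The pointer is at the mark when pointer and this tip have the same x in the clamp's frame (they are then about 7.5 mm apart in y).
- round_rider: The wrong mark: a black round rider, a stud 15 mm in diameter, 10 mm high, on the same scale bar at least 20 mm before or behind the arrow rider. Origin on the bar's top.
- loose_white_bottle: White plastic bottle, 52 mm in diameter, 72 mm high, loose, on the worktop beside the clamp's -y side. Origin at its underside.
- loose_vial_2: Clear sample vial with a white cap, 41 mm in diameter, 73 mm high, loose, beside the scale on the -y side. Origin at its underside.
- loose_petri_1: Small clear petri dish, 55 mm in diameter, 13 mm high, loose, on the +y side nearer the robot. Origin at its underside.
- loose_weigh_boats: White weighing boat, 64 x 86 x 24 mm, loose, on the worktop by the clamp's +y side. Origin at its underside.
- loose_die_1: Small stepped round die, 32 mm in diameter, 30 mm high, loose, by the clamp's +y side near the far jaw. Origin at its underside.

How it is judged (in metres and radians):
On the way, in this order (a step that is already met when the one before it is completed fails the run):
1. the bolt is fully home while the jaw is still shut (value of joint bolt above 0.046 m and x of pointer in the frame of film_clamp above -0.023 m), for 0.2 s.
2. the pointer is drawn out to the arrow and steady (x of pointer in the frame of arrow_tip between -0.004 and 0.004 m and value of joint bolt above 0.046 m), for 0.3 s.
At the end, for the whole second after the job is handed in: For the last second the fingers hold the pull grip (over 2 N) steady with its pointer within 4 mm of the arrow tip along the scale, and the bolt is within 4 mm of fully home (all of step 2 and linear speed of pull_grip below 0.01 m/s and contact force between the fingers and pull_grip above 2 N); the arm keeps its last pose, push and grip.
It fails at once if the jaw is pulled more than 8 mm while the bolt is not home (x of pointer in the frame of film_clamp below -0.023 m and value of joint bolt below 0.045 m).
It fails at once if a bottle, vial, dish or the die beside the clamp is shifted by more than 30 mm or knocked over (distance of any of loose_white_bottle, loose_vial_2, loose_petri_1, loose_weigh_boats, loose_die_1 from where it was at the start of the episode above 0.03 m or angle between any of loose_white_bottle, loose_vial_2's own z axis and vertical above 0.5 rad).
It also fails if it takes over 48 s, if anything falls off the work surface, if the arm or the gripper's body presses on something with over 40 N, if the wrist force passes 120 N, or if a joint passes its speed limit or range.

### The arm

A 6-joint arm with a two-finger parallel gripper is mounted at the origin on the work surface; the furniture and walls round the work are solid. World frame = base frame: x ahead of the robot, y to its left, z up, the work surface at z = 0. Lengths are in m, angles in degrees, forces in N, time in s.
With the tool pointing down it reaches from about 0.25 to 0.775 m from the base axis. Payload 4 kg.
Tool frame: the origin (TCP) lies at the very end of the fingers, on their centre line; the grasp point (between the pads) lies 19 mm behind it; z points along the fingers, y is the direction in which the jaws open and shut (so a half turn about z gives the same grasp; the last joint's range is limited). The gripper opens to 94 mm and grips with 3 to 60 N. Pads are 16 mm wide; open, the fingers measure 119 mm over their backs; the gripper's body (75 mm by 177 mm) begins 78 mm behind the grasp point.
Start: joints at [-73.574, 4.996, 78.535, -0, 96.463, -5.907], TCP at [0.209, -0.509, 0.17] pointing down, gripper open.
Joint ranges: [-177.83, 177.83], [-43.37, 116.18], [15.69, 146.23], [-61.86, 241.86], [9.47, 152.12], [-147.06, 147.06]. Speed limits (degrees/s): [159.86, 159.86, 180, 180, 180, 180].

### API

Orientations are given as [roll, pitch, yaw] about the fixed x, y, z axes, in that order (R = Rz(yaw) Ry(pitch) Rx(roll)).
In Python, from rig import * gives the robot as it stands. The module is installed in compiled form; this text tells all that it offers.
- The arm moves only by the shell command python3 -m pendant 'ROWS' [FORCE]. ROWS is a JSON object of lists of equal length, an entry for each row: "slide": the shift along the tool's x, y, z in cm, a list of three; "twist": the turn, a rotation vector about the tool's x, y, z in units of 8 degrees (1.0 is 8 degrees), a list of three; "claw": the opening in per cent of the stroke, from 0 (shut) to 100 (fully open). In form: {"slide": [[tx, ty, tz], ...], "twist": [[rx, ry, rz], ...], "claw": [claw, ...]}. A call has 1 to 8 rows; each row is the pose to reach, as a shift and turn from the pose commanded when the call began, along the tool's axes at that moment; what a row does not reach only later rows make up. A row lasts 1/10 s, in which the tool goes at most 50 mm and 8.59 degrees, less where a joint would pass 70% of its speed; a pose out of reach is approached as far as the arm can. A call with a gripper value outside its range is refused whole. The fingers move at their own pace and stop on an object; FORCE is the grip in N (left out, the last holds). Time passes only in rows, so rows that repeat a pose let the fingers close. It gives the time, the measured TCP pose, the force and the opening at its end, in the units of the state.
- get_state(): the state, without advancing time (a new reading comes with each control period).
- capture(name): name is "side" or "top" or "wrist"; returns a dict with "img" (480x640x3 uint8, red, green, blue), "fov_y" (degrees; the focal length in pixels is half the picture's height over the tangent of half this angle, whatever the lens; pixels are square), "cx", "cy" (the principal point, pixels), "cam_to_world" (4x4, takes a point from camera to world coordinates). Camera axes: x right, y down, z forward; pixel columns grow to the right and rows downward; lengths in m; the calibration is good to about 2 mm. The wrist camera is an equidistant fisheye: a pixel r from the principal point sees the ray r / f radians off the axis. A picture is of the moment at which its call begins. There is no depth.
- finish_job(): hands the job in, once; it reports no verdict.
The state is a dict: "time_s": time; "joint_positions": joint angles; "joint_velocities": joint speeds; "effort": joint torques, N m; "tool_pos": TCP position; "orientation": TCP orientation; "force": force on the tool from outside, world axes, zero at the start; "wrist_torque": the same for the moment, N m; "gripper_width": finger opening in m.
Only numpy, scipy, OpenCV 4.12 (cv2) and the standard library are available. Lean on these libraries where they do the work, as an engineer would, in place of code of your own. Each camera call takes 0.05 s, during which the arm holds its last target. There are 200 camera calls.

## Working session

There is one attempt and no reset: what is moved stays moved. The work goes in short steps, Python scripts to look and compute and a shell command to move; the robot and the scene stay as the last step left them, time stands still between calls to the robot, and variables do not carry over. Pictures are saved under pics/ and viewed, about 8 in all and at most 12, crops included, and the job is handed in when it is done.

```bash
mkdir -p pics
python3 - <<'E'
from rig import *
import cv2,numpy as np
for n in ("top","side"):
    c=capture(n); cv2.imwrite(f"pics/{n}0.png",c["img"][:,:,::-1]); print(n,c["fov_y"],c["cx"],c["cy"],np.round(c["cam_to_world"],4).tolist())
s=get_state(); print(s)
E
```

```text
top 45.4619228035206 305.25289912079734 250.77908380248826 [[-0.0267, -0.9902, 0.1374, 0.3688], [-0.9996, 0.0247, -0.0163, -0.3584], [0.0127, -0.1378, -0.9904, 0.9245], [0.0, 0.0, 0.0, 1.0]]
side 42.903192382051444 307.75722254393077 239.11505401491365 [[-0.9655, -0.143, 0.2176, 0.2773], [-0.2602, 0.5642, -0.7836, 0.2941], [-0.0107, -0.8132, -0.5819, 0.5763], [0.0, 0.0, 0.0, 1.0]]
{'time_s': 0.1, 'joint_positions': array([-7.35738816e+01,  5.03624712e+00,  7.86133303e+01,  6.86546872e-04,
        9.64640534e+01, -5.90651621e+00]), 'joint_velocities': array([ 0.00752052,  0.01852082, -0.14630114,  0.04266739, -0.05966207,
        0.05041455]), 'effort': array([ 2.16382017e-03, -3.41252661e+01, -3.03301513e+01,  7.19698775e-02,
        3.04015295e-02, -1.13887118e-04]), 'tool_pos': array([ 0.20883872, -0.50820793,  0.1684326 ]), 'orientation': array([-1.79887043e+02, -1.23719523e-02,  2.23326991e+01]), 'force': array([-0.56017646,  0.08874245, -0.18820373]), 'wrist_torque': array([ 0.05321106, -0.00700676, -0.0257163 ]), 'gripper_width': 0.09383020134777244}
```

View pics/top0.png

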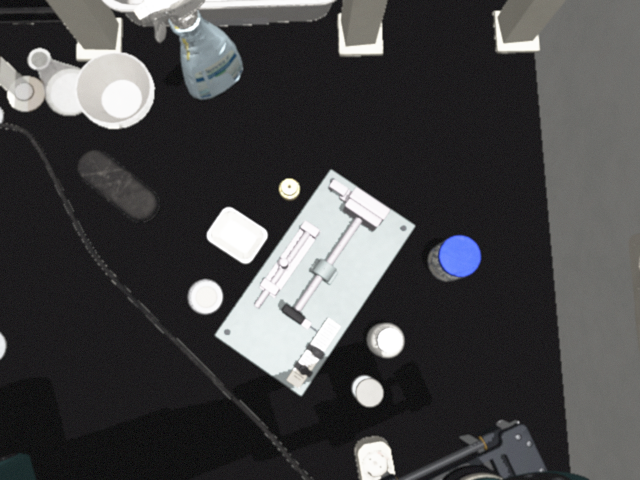

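View pics/side0.png

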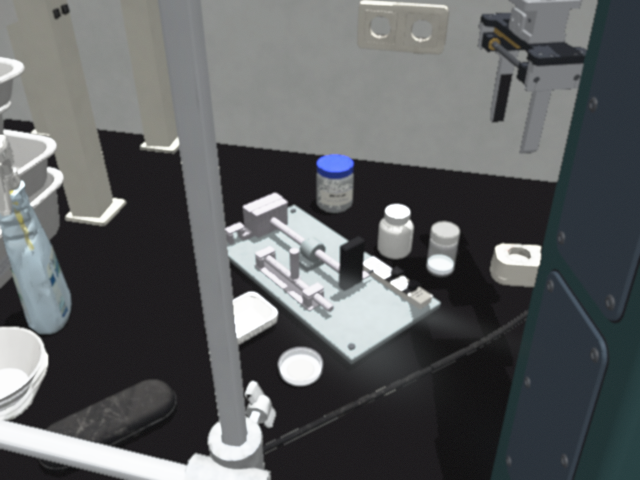

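Top view: plate corners at about (331,170), (414,226), (303,396), (216,336); grip near (293,313), riders near (302,370) and (316,352). The side view shows the arm well clear. I'll fit the pose and enlarge the crop.

```bash
cat > h.py <<'E'
from rig import *
import cv2,numpy as np
from scipy.optimize import least_squares
def proj(c,P):
    P=np.atleast_2d(P);T=np.array(c["cam_to_world"]);q=(P-T[:3,3])@T[:3,:3];f=240/np.tan(np.radians(c["fov_y"]/2))
    return q[:,:2]/q[:,2:]*f+[c["cx"],c["cy"]]
def onz(c,uv,z):
    T=np.array(c["cam_to_world"]);f=240/np.tan(np.radians(c["fov_y"]/2))
    d=T[:3,:3]@np.array([(uv[0]-c["cx"])/f,(uv[1]-c["cy"])/f,1]);return T[:3,3]+d*(z-T[2,3])/d[2]
def fwd(p,L):
    L=np.atleast_2d(L);a=p[2];R=np.array([[np.cos(a),-np.sin(a)],[np.sin(a),np.cos(a)]])
    return np.c_[L[:,:2]@R.T+p[:2],L[:,2]]
def inv(p,W):
    a=p[2];R=np.array([[np.cos(a),-np.sin(a)],[np.sin(a),np.cos(a)]]);return (np.array(W)[:2]-p[:2])@R
E
python3 - <<'E'
from h import *
c=capture("top")
L=np.array([[214,57,20],[214,-107,20],[-110,-107,20],[-110,57,20]])/1000
img=c["img"];print(img[300,330],img[360,250])
m=(img.min(2)>70).astype(np.uint8); m[:160]=0
n,lab,st,_=cv2.connectedComponentsWithStats(m); k=lab[300,350] or lab[330,260]
cn,_=cv2.findContours((lab==k).astype(np.uint8),0,2); hull=cv2.convexHull(cn[0]); print(cv2.contourArea(hull))
q=cv2.approxPolyDP(hull,12,True)[:,0]; print(q.tolist())
uv=np.array([[331,170],[414,226],[303,396],[216,336]],float)
r=least_squares(lambda p:(proj(c,fwd(p,L))-uv).ravel(),[0.4,-.35,-.5]); p=r.x;print(p,np.degrees(p[2]),r.fun.round(1))
np.save("p.npy",p)
print(proj(c,fwd(p,L)).round(1).tolist())
# crop x210-430,y150-400 x3 -> 
cr=cv2.resize(img[160:400,205:435],None,fx=2.5,fy=2.5,interpolation=cv2.INTER_CUBIC)
s=capture("side");cs=cv2.resize(s["img"][190:360,210:450],None,fx=2.5,fy=2.5,interpolation=cv2.INTER_CUBIC)
o=np.zeros((600,575,3),np.uint8);o[:]=cr
cv2.imwrite("pics/tc.png",o[:,:,::-1]);cv2.imwrite("pics/sc.png",cs[:,:,::-1])
print(proj(s,fwd(p,L)).round(1).tolist())
E
```

```text
[227 234 233] [167 176 177]
21737.5
[[332, 169], [415, 226], [301, 396], [214, 334]]
[ 0.4194838  -0.34004186 -0.62080977] -35.56977997260473 [-0.4 -0.5  1.4 -0.7 -0.4  0.7 -0.6  0.4]
[[330.6, 169.5], [415.4, 225.3], [302.6, 396.7], [215.4, 336.4]]
[[214.6, 239.5], [296.4, 203.3], [443.6, 299.7], [355.9, 356.4]]
```

View pics/tc.png

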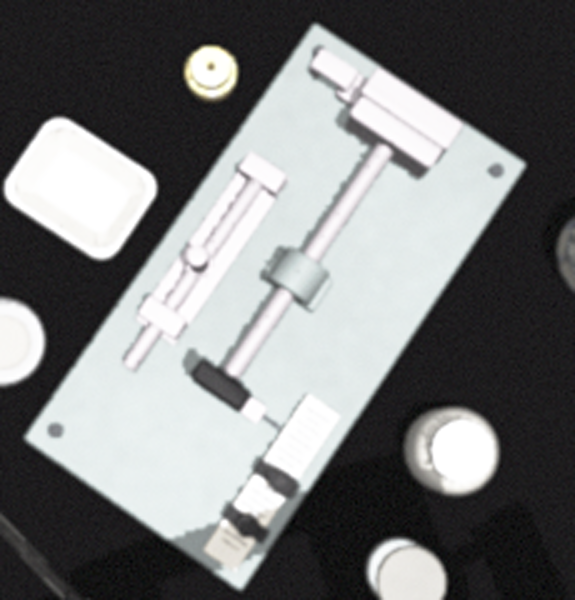

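View pics/sc.png

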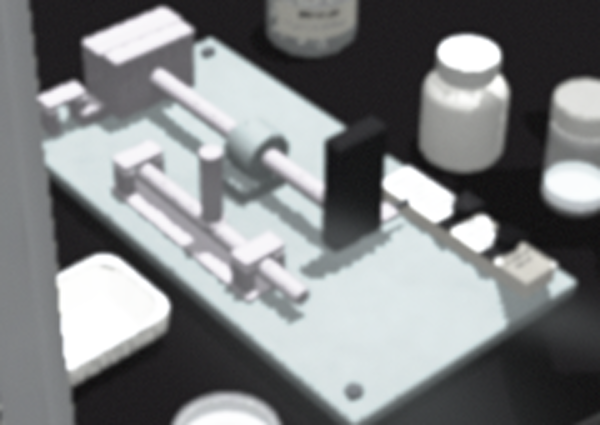

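The pose fit is within about 1 px. Bolt knob top is at about (283,263); the riders are at about (315,351) and (303,369), too coarse to tell apart, so I'll take a wrist look from closer. I'm working out the move to above the knob with the jaws along clamp x, which suits both jobs.

```bash
cat >> h.py <<'E'
from scipy.spatial.transform import Rotation as Ro
def go(target,rpy,cur=None):
    s=get_state();t=s["tool_pos"] if cur is None else np.array(cur);R=Ro.from_euler("xyz",s["orientation"],degrees=True)
    d=R.inv().apply(np.array(target)-t)*100; w=(R.inv()*Ro.from_euler("xyz",rpy,degrees=True)).as_rotvec(degrees=True)/8
    print("slide",d.round(2),"twist",w.round(2),"tool",s["tool_pos"].round(4),s["orientation"].round(1),"F",s["force"].round(1),"w",round(s["gripper_width"],4),"t",s["time_s"],"j",s["joint_positions"].round(0))
E
python3 - <<'E'
from h import *
p=np.load("p.npy");c=capture("top")
k=onz(c,(283,263),.087);print("knob",k,inv(p,k)*1000)
for uv in [(293,311),(315,351),(303,369)]:
    print(uv,inv(p,onz(c,uv,.04))*1000, inv(p,onz(c,uv,.105))*1000)
go([k[0],k[1],.17],[180,0,54.43],[.209,-.509,.17])
E
```

```text
knob [ 0.46771002 -0.33898411  0.087     ] [38.61228807 28.91328754]
(293, 311) [-10.17559805 -21.55498632] [-11.66939776 -23.23412828]
(315, 351) [-41.52970028 -83.3542786 ] [-40.71925683 -80.49173106]
(303, 369) [-74.01776551 -83.27301276] [-70.81974285 -80.41643752]
slide [ 3.039e+01 -5.890e+00  1.000e-02] twist [-0.01 -0.   -4.01] tool [ 0.2089 -0.5085  0.1689] [-179.9   -0.    22.3] F [-0.1  0.1 -0.3] w 0.0943 t 0.25 j [-74.   5.  79.   0.  96.  -6.]
```

```bash
python3 -m pendant '{"slide":[[4.3,-0.8,0],[8.6,-1.7,0],[13,-2.5,0],[17.3,-3.4,0],[21.7,-4.2,0],[26,-5,0],[30.4,-5.9,0],[30.4,-5.9,0]],"twist":[[0,0,-0.6],[0,0,-1.2],[0,0,-1.8],[0,0,-2.4],[0,0,-3],[0,0,-3.5],[0,0,-4],[0,0,-4]],"claw":[60,60,60,60,60,60,60,60]}' 20
python3 - <<'E'
from h import *
c=capture("wrist");cv2.imwrite("pics/w1.png",c["img"][:,:,::-1]);print(c["fov_y"],np.round(c["cam_to_world"],3).tolist())
p=np.load("p.npy");k=fwd(p,[.0386,.0278,.17])[0];go(k,[180,0,54.43]);print(inv(p,get_state()["tool_pos"])*1000)
E
```

```text
time_s: 1.05
tool_pos: [0.4715, -0.335, 0.1689]
orientation: [-180.0, -0.1, 54.8]
force: [-0.3, -0.6, -0.1]
gripper_width: 0.0562
65.70646984690485 [[0.817, -0.554, -0.16, 0.518], [-0.576, -0.785, -0.227, -0.269], [0.0, 0.278, -0.961, 0.384], [0.0, 0.0, 0.0, 1.0]]
slide [-0.38 -0.01 -0.1 ] twist [-0.01 -0.    0.02] tool [ 0.4693 -0.3368  0.169 ] [-180.    -0.    54.6] F [-0.1 -0.8  0.4] w 0.0564 t 1.1 j [-41.   9.  75.  -0.  97.  -6.]
[38.68311399 31.61827181]
```

View pics/w1.png

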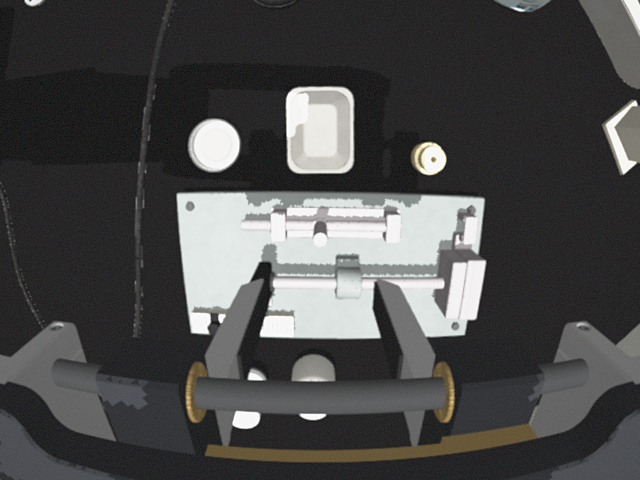

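The wrist image shows the knob at about (319,240), midway between the fingers; the riders are partly hidden by the left finger. I'm descending over the knob.

```bash
python3 -m pendant '{"slide":[[-0.3,0,3],[-0.4,0,6.5],[-0.4,0,9.5],[-0.4,0,11],[-0.4,0,11],[-0.4,0,11],[-0.4,0,11]],"twist":[[0,0,0],[0,0,0],[0,0,0],[0,0,0],[0,0,0],[0,0,0],[0,0,0]],"claw":[60,60,60,60,60,30,10]}' 10;python3 -m pendant '{"slide":[[0,0,0],[0,0,0],[0,0,0],[0,0,0]],"twist":[[0,0,0],[0,0,0],[0,0,0],[0,0,0]],"claw":[0,0,0,0]}' 10
python3 - <<'E'
from h import *
p=np.load("p.npy");t=get_state()["tool_pos"];print(inv(p,t)*1000,t)
k=fwd(p,[.0855,.0278,.057])[0];go(k,[180,0,54.43])
c=capture("side");cv2.imwrite("pics/s2.png",cv2.resize(c["img"][170:370,210:460],None,fx=3,fy=3,interpolation=cv2.INTER_CUBIC)[:,:,::-1])
E
```

```text
time_s: 1.8
tool_pos: [0.4664, -0.3433, 0.0619]
orientation: [179.8, 0.0, 54.3]
force: [-0.8, 0.3, 0.6]
gripper_width: 0.0439
time_s: 2.2
tool_pos: [0.4656, -0.342, 0.0598]
orientation: [180.0, 0.0, 54.3]
force: [0.6, -0.4, 0.5]
gripper_width: 0.012
[38.6222659 25.2495432] [ 0.46558696 -0.34197003  0.05979407]
slide [0.26 4.69 0.28] twist [ 0.    0.   -0.01] tool [ 0.4656 -0.342   0.0598] [180.    0.   54.3] F [ 0.6 -0.4  0.5] w 0.012 t 2.2 j [-42.  11.  84.  -0.  85.  -6.]
```

View pics/s2.png

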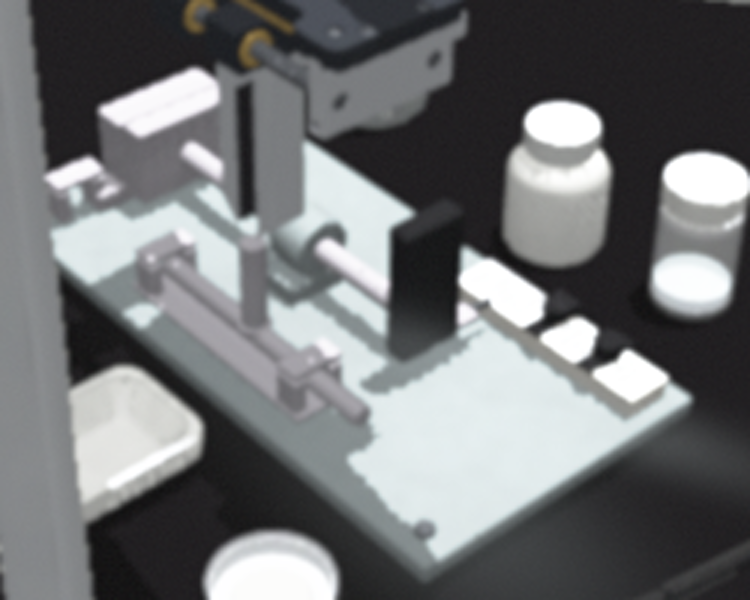

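The side crop shows the fingers shut at about (265,215) and the knob still free in front at (255,240–325). The grasp missed, so I'm comparing projections.

Run:
```python
from h import *
p=np.load("p.npy");s=get_state();t=s["tool_pos"]
c=capture("side");g=lambda q:((proj(c,q)-[210,170])*3).round(0).tolist()
print("tcp",g(t),"knob top/base",g(fwd(p,[[.0386,.0275,.087],[.0386,.0275,.041]])))
print("far jaw tops",g(fwd(p,[[.19,-.0275,.07],[.0,.0275,.0455],[.11,.0275,.0455],[-.015,-.0275,.105],[-.11,.057,.02],[-.11,-.107,.02]])))
w=c2=capture("top");print("tcp top",proj(w,t));cv2.imwrite("pics/t3.png",cv2.resize(w["img"][160:400,205:435],None,fx=2.5,fy=2.5,interpolation=cv2.INTER_CUBIC)[:,:,::-1]);print(((proj(w,t)-[205,160])*2.5))
print(s["gripper_width"],s["force"],t)
```

```text
tcp [[270.0, 282.0]] knob top/base [[265.0, 236.0], [267.0, 316.0]]
far jaw tops [[167.0, 90.0], [320.0, 350.0], [175.0, 238.0], [438.0, 211.0], [438.0, 559.0], [701.0, 389.0]]
tcp top [[285.42530881 266.47349066]]
[[201.06327202 266.18372666]]
0.00794944876435025 [-0.0217876  -1.04926124  0.38499915] [ 0.46553771 -0.34191487  0.05967024]
```

View pics/t3.png

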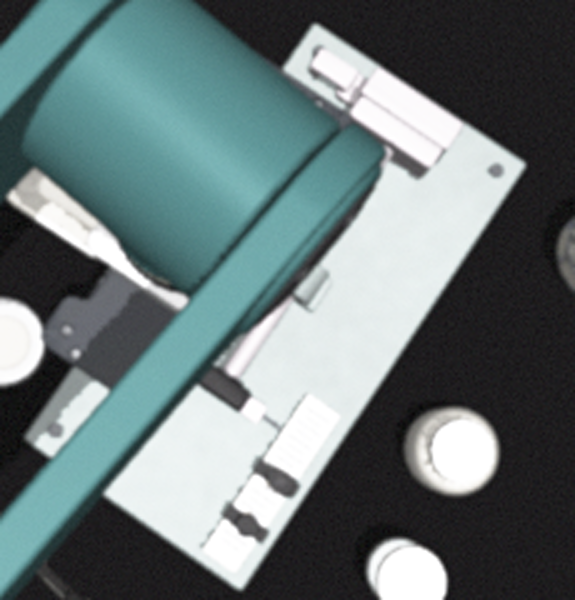

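Run:
```python
from h import *
p=np.load("p.npy");t=get_state()["tool_pos"]
c=capture("side");im=c["img"].copy();x0,y0=250,180
b=cv2.resize(im[y0:y0+150,x0:x0+200],None,fx=4,fy=4,interpolation=cv2.INTER_CUBIC)
for q,col in ((t,(255,0,0)),(t+[0,0,.03],(255,160,0)),(fwd(p,[.0386,.0275,.087])[0],(0,255,0))):
    u=(proj(c,q)[0]-[x0,y0])*4;cv2.drawMarker(b,(int(u[0]),int(u[1])),col,0,10,1);print(u)
cv2.imwrite("pics/s4.png",b[:,:,::-1])
```

```text
[199.97810527 337.06940365]
[198.36712828 266.74594764]
[193.0211618  274.98792223]
```

View pics/s4.png

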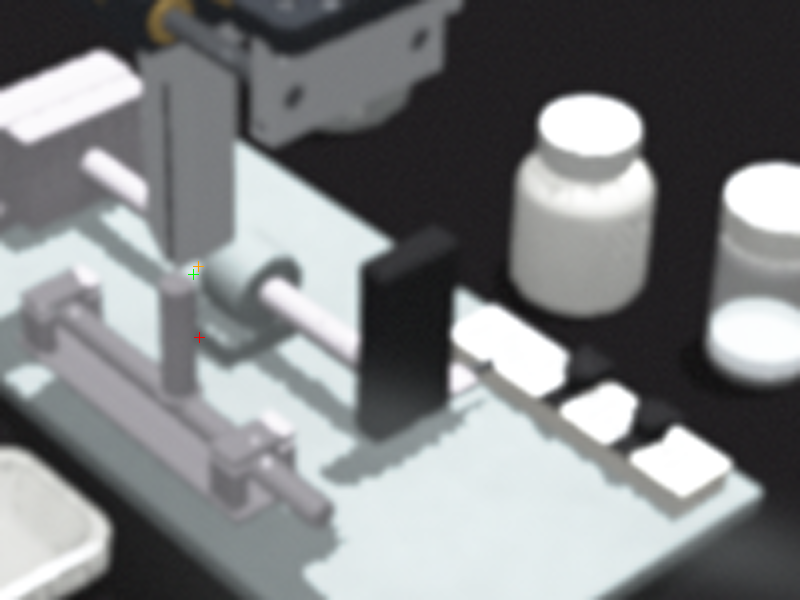

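The fingertips appear at about (190,262), near the marker 30 mm above the reported TCP (red, (200,337)). I'm cross-checking numerically with the top and wrist cameras.

```bash
cat >> h.py <<'E'
def wproj(c,P):
    P=np.atleast_2d(P);T=np.array(c["cam_to_world"]);q=(P-T[:3,3])@T[:3,:3];f=240/np.tan(np.radians(c["fov_y"]/2))
    r=np.linalg.norm(q[:,:2],axis=1);th=np.arctan2(r,q[:,2]);return q[:,:2]/r[:,None]*(f*th)[:,None]+[c["cx"],c["cy"]]
E
python3 - <<'E'
from h import *
p=np.load("p.npy");t=get_state()["tool_pos"];a=inv(p,t)
w=capture("top")
for z in(.157,.187): print("body",((proj(w,fwd(p,[[a[0]+dx,a[1]+dy,z] for dx in(-.0885,) for dy in(-.0375,.0375)]))-[205,160])*2.5).round(0).tolist())
c=capture("wrist");print("tcp",wproj(c,t),"t+30",wproj(c,t+[0,0,.03]),"y-35",wproj(c,fwd(p,[a[0],a[1]-.035,.06])))
print("corners",wproj(c,fwd(p,[[.0386,.0275,.087],[.0386,.0275,.041],[-.11,.057,.02],[.214,.057,.02],[-.11,-.107,.02]])).round(0).tolist())
T=c["cam_to_world"];print("cam rel tcp",(T[:3,3]-t).round(3))
im=c["img"].copy()
cv2.imwrite("pics/w5.png",im[:,:,::-1])
E
```

```text
body [[161.0, 423.0], [46.0, 343.0]]
body [[159.0, 423.0], [38.0, 340.0]]
tcp [[318.81571024 270.31234586]] t+30 [[318.71363093 289.80975212]] y-35 [[318.91283484 320.64452605]]
corners [[319.0, 284.0], [319.0, 257.0], [126.0, 211.0], [541.0, 211.0], [159.0, 386.0]]
cam rel tcp [0.048 0.066 0.215]
```

View pics/w5.png

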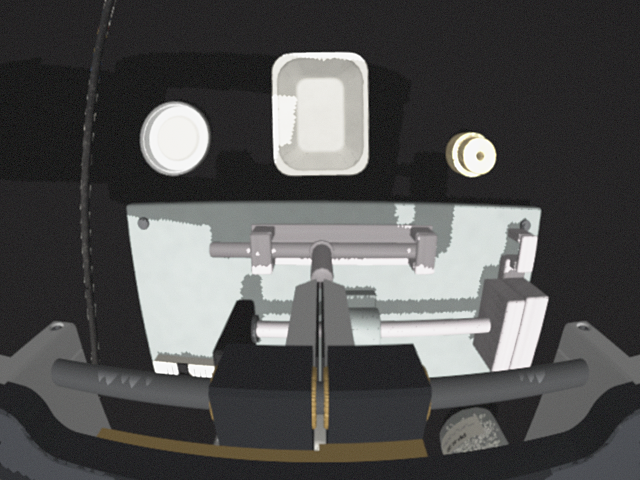

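The wrist view agrees: the fingertips (about (320,281)) sit above the knob top (about (320,272)), and the knob lies about 6 mm further to +y than the tool. I'll open, shift +6 mm in tool x, and lower in stages while watching force.

```bash
python3 -m pendant '{"slide":[[0,0,-1.5],[0,0,-1.5],[0,0,-1.5],[0.6,0.1,-1.5],[0.6,0.1,0],[0.6,0.1,1],[0.6,0.1,1]],"twist":[[0,0,0],[0,0,0],[0,0,0],[0,0,0],[0,0,0],[0,0,0],[0,0,0]],"claw":[60,60,60,60,60,60,60]}' 10
python3 - <<'E'
from h import *
p=np.load("p.npy");s=get_state();t=s["tool_pos"];print(inv(p,t)*1000,t,s["force"],s["gripper_width"],s["time_s"])
c=capture("side");a=c["img"][170:320,230:400];b=capture("wrist");bb=b["img"][200:350,220:420]
o=np.zeros((600,800,3),np.uint8)
a=cv2.resize(a,None,fx=2.3,fy=2.3,interpolation=cv2.INTER_CUBIC);bb=cv2.resize(bb,None,fx=2,fy=2,interpolation=cv2.INTER_CUBIC)
for q,col in ((t,(255,0,0)),):
    u=(proj(c,q)[0]-[230,170])*2.3;cv2.drawMarker(a,tuple(map(int,u)),col,0,10,1)
    u=(wproj(b,q)[0]-[220,200])*2;cv2.drawMarker(bb,tuple(map(int,u)),col,0,10,1)
o[:a.shape[0],:a.shape[1]]=a;o[:bb.shape[0],400:400+bb.shape[1]]=bb
w=capture("top")["img"][320:400,280:360]  # riders
o[360:600,:240]=cv2.resize(w,None,fx=3,fy=3,interpolation=cv2.INTER_CUBIC)
r=c["img"][255:315,345:445];o[310:580,250:700]=cv2.resize(r,None,fx=4.5,fy=4.5,interpolation=cv2.INTER_CUBIC)
cv2.imwrite("pics/m6.png",o[:,:,::-1])
E
```

```text
time_s: 3.2
tool_pos: [0.468, -0.336, 0.0459]
orientation: [-179.6, -0.0, 54.3]
force: [1.4, -0.7, 0.5]
gripper_width: 0.0531
[37.08495094 31.49822508] [ 0.46797131 -0.33599306  0.04590637] [ 1.43583698 -0.6545295   0.48876241] 0.05312309457470781 3.2
```

View pics/m6.png

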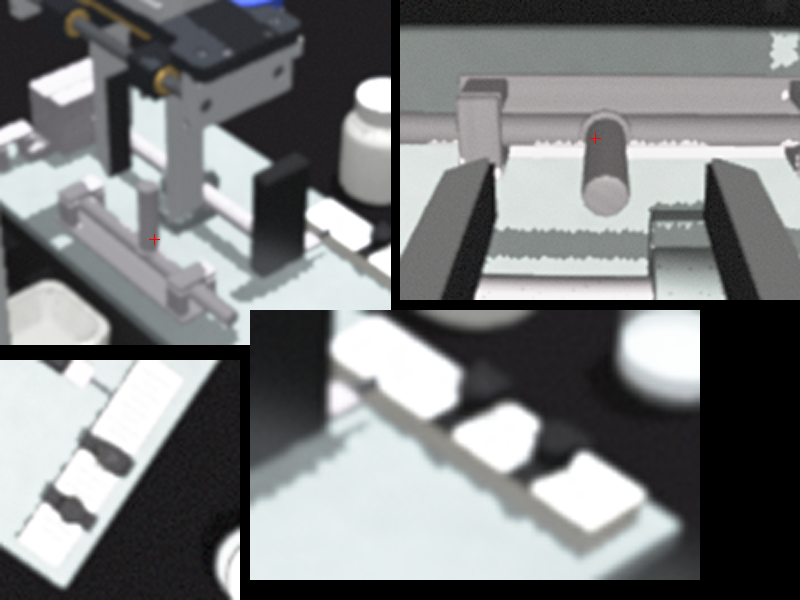

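Fingertips straddle the knob in the wrist crop (tips at row 160, knob top (605,195)). Comparing heights, the tips are really at z≈78 mm, about 30 mm above the reported TCP. I'll lower a further 22 mm and close.

```bash
python3 -m pendant '{"slide":[[0,0.1,0.7],[0,0.1,1.4],[0,0.1,2.0],[0,0.1,2.0],[0,0.1,2.0]],"twist":[[0,0,0],[0,0,0],[0,0,0],[0,0,0],[0,0,0]],"claw":[60,60,60,60,40]}' 10;python3 -m pendant '{"slide":[[0,0,0],[0,0,0],[0,0,0],[0,0,0],[0,0,0],[0,0,0]],"twist":[[0,0,0],[0,0,0],[0,0,0],[0,0,0],[0,0,0],[0,0,0]],"claw":[0,0,0,0,0,0]}' 10
```

```text
time_s: 3.85
tool_pos: [0.4704, -0.3381, 0.0292]
orientation: [-180.0, 0.0, 54.3]
force: [-0.6, 0.7, 0.2]
gripper_width: 0.0512
time_s: 4.45
tool_pos: [0.4705, -0.3381, 0.0296]
orientation: [-180.0, 0.0, 54.3]
force: [0.1, 1.6, 0.7]
gripper_width: 0.0125
```

```bash
python3 -m pendant '{"slide":[[0,0,0],[0,0,0]],"twist":[[0,0,0],[0,0,0]],"claw":[0,0]}' 10
python3 - <<'E'
from h import *
p=np.load("p.npy");print(inv(p,get_state()["tool_pos"])*1000)
E
```

```text
time_s: 4.65
tool_pos: [0.4704, -0.3381, 0.0296]
orientation: [-180.0, 0.0, 54.3]
force: [-1.6, 0.9, 0.8]
gripper_width: 0.0127
[40.33950602 31.18268815]
```

Knob gripped (12.7 mm, steady). I'm pushing along +x.

```bash
python3 -m pendant '{"slide":[[0,0.6,0],[0,1.3,0],[0,2.0,0],[0,2.7,0],[0,3.4,0],[0,4.0,0],[0,4.3,0],[0,4.3,0]],"twist":[[0,0,0],[0,0,0],[0,0,0],[0,0,0],[0,0,0],[0,0,0],[0,0,0],[0,0,0]],"claw":[0,0,0,0,0,0,0,0]}' 10; python3 -m pendant '{"slide":[[0,0.2,0],[0,0.4,0],[0,0.6,0],[0,0.6,0],[0,0.6,0]],"twist":[[0,0,0],[0,0,0],[0,0,0],[0,0,0],[0,0,0]],"claw":[0,0,0,0,0]}' 10;  python3 - <<'E'
from h import *
p=np.load("p.npy");print(inv(p,get_state()["tool_pos"])*1000)
E
```

```text
time_s: 5.45
tool_pos: [0.5063, -0.3641, 0.0296]
orientation: [179.9, 0.0, 54.3]
force: [0.5, -1.5, 2.4]
gripper_width: 0.0123
time_s: 5.95
tool_pos: [0.5061, -0.364, 0.0295]
orientation: [-179.4, 0.0, 54.3]
force: [-11.2, 6.4, 8.8]
gripper_width: 0.0125
[84.39020491 30.94212616]
```

The bolt is at its end stop: 13 N reaction and the tool stalled at x≈84.4 (nominal 85). I'll release, rise, and place the wrist camera over the riders.

```bash
python3 -m pendant '{"slide":[[0,-0.4,0],[0,-0.4,0],[0,-0.4,0],[0,-0.4,0],[0,-0.4,-4],[0,-0.4,-8]],"twist":[[0,0,0],[0,0,0],[0,0,0],[0,0,0],[0,0,0],[0,0,0]],"claw":[50,50,50,50,50,50]}' 10; python3 -m pendant '{"slide":[[-2,-2,0],[-5,-5,0],[-8,-8,0],[-11.5,-11,0],[-14.5,-13.5,0],[-16,-14,0],[-16,-14,0],[-16,-14,0]],"twist":[[0,0,0],[0,0,0],[0,0,0],[0,0,0],[0,0,0],[0,0,0],[0,0,0],[0,0,0]],"claw":[50,50,50,50,50,50,50,50]}' 10
python3 - <<'E'
from h import *
p=np.load("p.npy");s=get_state();print(inv(p,s["tool_pos"])*1000,s["tool_pos"],s["joint_positions"].round(0))
cs=[capture("wrist") for _ in range(4)];c=cs[-1];im=np.mean([x["img"].astype(float) for x in cs[1:]],axis=0).astype(np.uint8)
np.save("w7.npy",im);np.save("w7T.npy",c["cam_to_world"])
P=wproj(c,fwd(p,[[-.041,-.083,.04],[-.074,-.083,.04],[-.015,-.06,.037],[-.015,-.0275,.105]]));print(P.round(0).tolist())
a=P[:3].mean(0).astype(int);x0,y0=max(a[0]-70,0),max(a[1]-60,0);print("crop",x0,y0)
o=cv2.resize(im[y0:y0+105,x0:x0+140],None,fx=5.6,fy=5.6,interpolation=cv2.INTER_CUBIC)
cv2.imwrite("pics/w7.png",o[:,:,::-1])
E
```

```text
time_s: 6.55
tool_pos: [0.5063, -0.3636, 0.1081]
orientation: [-179.8, -0.0, 54.3]
force: [1.2, -1.5, 0.4]
gripper_width: 0.0468
time_s: 7.35
tool_pos: [0.3006, -0.4129, 0.1096]
orientation: [180.0, -0.0, 54.3]
force: [-0.0, -0.2, 0.0]
gripper_width: 0.047
[ -54.32198134 -128.43435794] [ 0.30058839 -0.41291258  0.10956791] [-60.   1.  89.   0.  89. -25.]
[[336.0, 184.0], [293.0, 184.0], [370.0, 154.0], [386.0, 106.0]]
crop 262 113
```

View pics/w7.png

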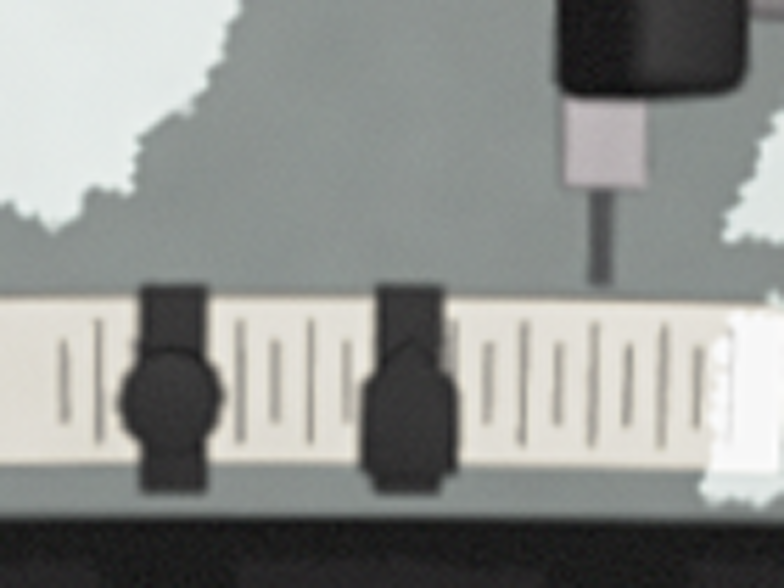

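The arrow rider is the one nearer the grip: tip at crop (410,345); the round one is at (170,400). The pointer tip is at (600,285). With 5 mm ticks at about 35 px, the pull is about 27 mm. I'm converting with the calibration.

```bash
cat >> h.py <<'E'
def wonz(c,uv,z):
    T=np.array(c["cam_to_world"]);f=240/np.tan(np.radians(c["fov_y"]/2));d=np.array(uv)-[c["cx"],c["cy"]];r=np.linalg.norm(d);th=r/f
    d=T[:3,:3]@np.r_[d/r*np.sin(th),np.cos(th)];return T[:3,3]+d*(z-T[2,3])/d[2]
E
python3 - <<'E'
from h import *
p=np.load("p.npy");c=capture("wrist")
f=lambda x,y,z:(inv(p,wonz(c,(262+(x-2.3)/5.6,113+(y-2.3)/5.6),z))*1000).round(1)
print("pointer",f(600,285,.037),"arrow",f(410,345,.039),f(410,345,.032),"round",f(170,400,.042),"bar edges",f(500,297,.032),f(500,463,.032),"paddle -y bottom",f(570,95,.033),f(735,95,.033))
P=f(600,285,.037)[0]/1000
# bar centre should be y -85.5
yb=(f(500,297,.032)[1]+f(500,463,.032)[1])/2; dy=(yb+85.5)/1000; print("dy",dy)
t=fwd(p,[P,-.0275+dy,.11])[0]; go(t,[180,0,54.43]); print(inv(p,t))
E
```

```text
pointer [-15.7 -67.2] arrow [-42.  -75.7] [-41.7 -76.4] round [-74.8 -82.9] bar edges [-29.1 -69.5] [-28.8 -93.2] paddle -y bottom [-19.7 -40.8] [  3.6 -40.1]
dy 0.004150000000000006
slide [10.44  3.85 -0.06] twist [-0. -0. -0.] tool [ 0.3011 -0.4124  0.1094] [-180.    -0.    54.4] F [ 0.4  1.  -0.1] w 0.0472 t 7.6 j [-60.   1.  89.   0.  89. -25.]
[-0.0157  -0.02335]
```

```bash
python3 -m pendant '{"slide":[[3,1.2,0],[6.5,2.5,0],[10,3.7,0],[10.4,3.85,0],[10.4,3.85,1],[10.4,3.85,4],[10.4,3.85,7],[10.4,3.85,7.2]],"twist":[[0,0,0],[0,0,0],[0,0,0],[0,0,0],[0,0,0],[0,0,0],[0,0,0],[0,0,0]],"claw":[50,50,50,50,50,50,50,50]}' 30; python3 -m pendant '{"slide":[[0,0,0],[0,0,0],[0,0,0],[0,0,0],[0,0,0],[0,0,0],[0,0,0]],"twist":[[0,0,0],[0,0,0],[0,0,0],[0,0,0],[0,0,0],[0,0,0],[0,0,0]],"claw":[50,0,0,0,0,0,0]}' 30
python3 - <<'E'
from h import *
p=np.load("p.npy");s=get_state();print(inv(p,s["tool_pos"])*1000,s["tool_pos"],s["joint_positions"].round(0),s["gripper_width"])
E
```

```text
time_s: 8.4
tool_pos: [0.3884, -0.3484, 0.0322]
orientation: [-179.4, -0.1, 54.3]
force: [0.3, 1.0, -0.1]
gripper_width: 0.0472
time_s: 9.1
tool_pos: [0.3923, -0.3511, 0.0382]
orientation: [179.9, 0.0, 54.3]
force: [0.6, 0.9, 2.9]
gripper_width: 0.0135
[-15.6457474 -24.7994954] [ 0.39233171 -0.35111293  0.03821071] [-48.   6.  93.  -0.  81. -12.] 0.013526209074886397
```

Grip held (13.5 mm). I'm drawing it out 26.5 mm gently.

```bash
python3 -m pendant '{"slide":[[0,-0.4,0],[0,-0.8,0],[0,-1.2,0],[0,-1.6,0],[0,-2.0,0],[0,-2.4,0],[0,-2.65,0],[0,-2.65,0]],"twist":[[0,0,0],[0,0,0],[0,0,0],[0,0,0],[0,0,0],[0,0,0],[0,0,0],[0,0,0]],"claw":[0,0,0,0,0,0,0,0]}' 30; python3 -m pendant '{"slide":[[0,0,0],[0,0,0],[0,0,0]],"twist":[[0,0,0],[0,0,0],[0,0,0]],"claw":[0,0,0]}' 30
python3 - <<'E'
from h import *
p=np.load("p.npy");s=get_state();print(inv(p,s["tool_pos"])*1000,s["force"],s["gripper_width"])
cs=[capture("wrist") for _ in range(3)];c=cs[-1];im=np.mean([x["img"].astype(float) for x in cs],axis=0).astype(np.uint8)
d=capture("side")
P=wproj(c,fwd(p,[-.042,-.0715,.037]))[0];print(P)
q=proj(d,fwd(p,[-.042,-.0715,.037]))[0];print(q)
A=lambda i,u,w,h,s:cv2.resize(i[int(u[1])-h:int(u[1])+h,int(u[0])-w:int(u[0])+w],None,fx=s,fy=s,interpolation=cv2.INTER_CUBIC)
o=np.zeros((600,800,3),np.uint8);x=A(im,P,50,40,4);o[:x.shape[0],:400]=x[:,:400];x=A(d["img"],q,50,40,4);o[:320,400:]=x
x=c["img"][160:300,190:590];o[320:600]=cv2.resize(x,None,fx=2,fy=2)
cv2.imwrite("pics/f8.png",o[:,:,::-1]);print("crop origin side",q.astype(int)-[50,40],"wrist",P.astype(int)-[50,40])
E
```

```text
time_s: 9.9
tool_pos: [0.3717, -0.3362, 0.0382]
orientation: [179.7, 0.0, 54.3]
force: [4.3, -2.8, 0.5]
gripper_width: 0.0137
time_s: 10.2
tool_pos: [0.3719, -0.3363, 0.0382]
orientation: [179.8, 0.0, 54.3]
force: [4.4, -3.4, 0.4]
gripper_width: 0.0132
[-40.91256474 -24.64702675] [ 4.37625788 -3.44659081  0.43030084] 0.013225406211906716
[317.28437412 334.80891573]
[390.51528364 276.6046661 ]
crop origin side [340 236] wrist [267 294]
```

View pics/f8.png

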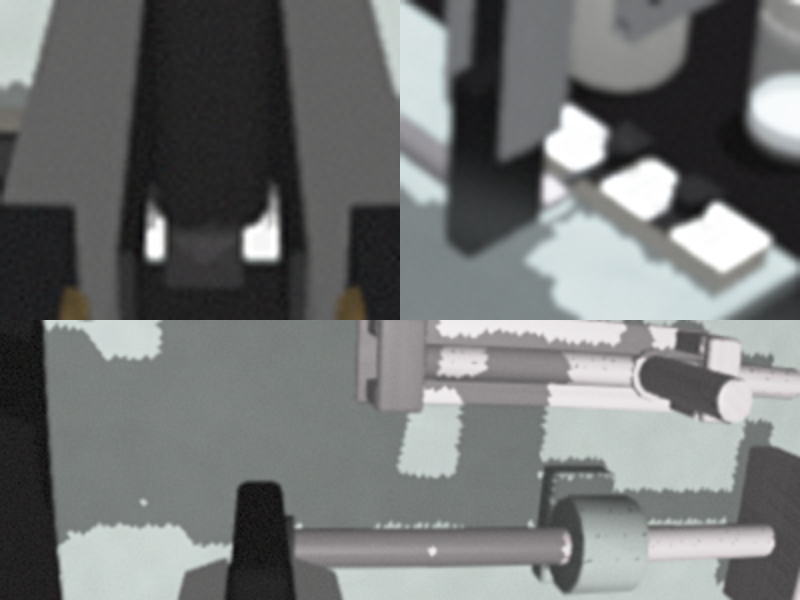

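The final view shows the arrow rider at (205,250), centred under the grip between the fingers, with the knob still beside the far strap at (690,390). Measured travel is 25.3 of 26.3 mm, so I'm nudging 1 mm, then holding.

```bash
python3 -m pendant '{"slide":[[0,-0.1,0],[0,-0.1,0],[0,-0.1,0],[0,-0.1,0],[0,-0.1,0],[0,-0.1,0],[0,-0.1,0],[0,-0.1,0]],"twist":[[0,0,0],[0,0,0],[0,0,0],[0,0,0],[0,0,0],[0,0,0],[0,0,0],[0,0,0]],"claw":[0,0,0,0,0,0,0,0]}' 30
python3 - <<'E'
from h import *
p=np.load("p.npy");s=get_state();print(inv(p,s["tool_pos"])*1000,s["force"],s["gripper_width"],s["time_s"])
finish_job()
E
```

```text
time_s: 11.2
tool_pos: [0.3712, -0.3358, 0.0382]
orientation: [179.7, 0.0, 54.3]
force: [5.1, -4.0, 0.4]
gripper_width: 0.0138
[-41.76939336 -24.64486333] [ 5.08548041 -3.98000997  0.38618855] 0.013823043312364095 11.2
the job is handed in; nothing more can be done
```

The clamp is set as asked, and I handed the job in at about 11 s with the gripper still holding the pull grip. No verdict was reported.

- **Bolt:** I pushed it home first, with the jaw still shut. It stopped at the end with about 13 N, at x = 84.4 mm (85 expected). In the last picture the knob was still beside the far strap.
- **Pull grip:** I then drew it out about 26.1 mm to the arrow rider, against 26.3 mm measured beforehand. By the readings, the pointer is about 0.2 mm from the arrow tip. At hand-in the gripper had about 13.8 mm between its fingers (commanded 30 N), and the spring pulled on it with about 6.5 N.
- **Loose things:** I steered clear of them and none looked disturbed in the views I had. I did not measure their positions at the end.

**Disagreements:**
- The first grasp of the knob missed. The fingertips look about 30 mm higher in the pictures than the reported tool position. I corrected for this from the pictures.
- The first fit of the clamp's position was 3–4 mm off across the clamp (y). I also corrected for that.
- In the last close-up the grip hid the pointer in the wrist view, so the final match rests on the measured travel and on the arrow sitting centred under the grip.

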